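# Unload the finished module from the tip-down test chamber

## Robot

A 7-joint arm with a two-finger parallel gripper is mounted at the origin on the work surface. World frame = base frame: x ahead of the robot, y to its left, z up, the work surface at z = 0. Lengths are in m, angles in degrees, forces in N, time in s.
With the tool pointing down it reaches from about 0.4 to 0.925 m from the base axis. Payload 5.6 kg.
Tool frame: the origin (TCP) lies at the very end of the fingers, on their centre line; the grasp point (between the pads) lies arm.grip_point_offset behind it (arm.grip_point_offset is the distance from the TCP to the grasp point, in m); z points along the fingers, y is the line along which they close (so a half turn about z gives the same grasp; the last joint's range is limited). The gripper opens to 85 mm and grips with 20 to 120 N. Pads are 22 mm wide; open, the fingers measure 114 mm over their backs; the gripper's body (76 mm by 85 mm) begins 54 mm behind the grasp point. The pads swing forward as they close: fully open they stand 13 mm farther back than shut.
Start: joints at [62.166, 26.786, -0.665, 91.828, 0.344, 61.387, -3.226], TCP at [0.278, -0.587, 0.197] pointing down, gripper open.
Joint ranges: [-144.91, 144.91], [-17.63, 115.5], [-89.93, 88.59], [15.96, 139.68], [-74.01, 254.01], [8.47, 105.57], [-167.45, 167.45]. Speed limits (degrees/s): [147.25, 147.25, 180, 180, 180, 180, 180].

## Interface

Orientations are given as [roll, pitch, yaw] about the fixed x, y, z axes, in that order (R = Rz(yaw) Ry(pitch) Rx(roll)).
In Python, from station import arm gives the robot as it stands.
- The arm moves only by the shell command python3 -m creep 'ROWS'. ROWS is JSON, a list of rows, each an object of numbers: "x", "y", "z": the shift along the tool's x, y, z in mm; "ax", "ay", "az": the turn, a rotation vector about the tool's x, y, z in degrees; "hand": the opening, from 0 (shut) to 1 (fully open). In form: [{"x": .., "y": .., "z": .., "ax": .., "ay": .., "az": .., "hand": ..}, ...]. A call has exactly 5 rows; each row is the pose to reach, as a shift and turn from the pose commanded when the call began, along the tool's axes at that moment; what a row does not reach only later rows make up. A row lasts 1/10 s, in which the tool goes at most 50 mm and 8.59 degrees, less where a joint would pass 70% of its speed; a pose out of reach is approached as far as the arm can. A call with a gripper value outside its range is refused whole. The fingers move at their own pace and stop on an object; the grip force is fixed at half the most. Time passes only in rows, so rows that repeat a pose let the fingers close, or fill a call up. It gives the time, the measured TCP pose, the force, the opening and the grip force at its end, in the units of the state.
- arm.observe(): the state, without advancing time (a new reading comes with each control period).
- arm.capture(name): name is "scene" or "top" or "wrist"; returns (picture, depth): 400x640x3 uint8, red, green, blue; 400x640 float32, m along the optical axis (not along the pixel's ray), 0 where there is no reading.
- arm.get_calibration(name): a dict with "vfov" (degrees; the focal length in pixels is half the picture's height over the tangent of half this angle, whatever the lens; pixels are square), "cx", "cy" (the principal point, pixels), "extrinsics" (4x4, takes a point from camera to world coordinates). Camera axes: x right, y up, looking along -z (the intrinsics and any distortion apply to the point x, -y, -z); pixel columns grow to the right and rows downward; lengths in m; the calibration is good to about 2 mm. The wrist camera is an equidistant fisheye: a pixel r from the principal point sees the ray r / f radians off the axis. A picture is of the moment at which its call begins: read the wrist's pose just before it. get_calibration takes no time and is no camera call; for the wrist camera it gives the pose at the moment of the call.
- arm.sign_off(): hands the job in; it is judged then, once.
The state is a dict: "clock": time; "q": joint angles; "joint_vel": joint speeds; "joint_efforts": joint torques, N m; "eef_pos": TCP position; "ee_rot": TCP orientation; "force": force on the tool from outside, world axes, zero at the start; "wrist_torque": the same for the moment, N m; "gripper_width": finger opening in m; "gripper_force": force on a finger pad.
Only numpy, scipy, OpenCV 4.12 (cv2) and the standard library are available. Lean on these libraries where they do the work, as an engineer would, in place of code of your own. Each camera call takes 0.05 s, during which the arm holds its last target. There are 200 camera calls.

## Task

Pull the bottom-hinged front of the bench test chamber down until it rests open, lift the yellow-capped module out of its pocket and stand it upright in the red-rimmed tray. Then push the front back up until its spring catch snaps and it is fully shut, with the blue-capped module still in its own pocket, and disturb nothing else on the bench.

Things in the scene. Friction and masses are not known exactly. Their poses are not given: they have to be found in the camera images.
- hinge (a point): Middle of the bottom hinge of the chamber's front, 45 mm above the bench, fixed to the chamber (a grey box 300 mm wide, 150 mm deep, with clear roof 218 mm above the bench and clear back). Its x axis points level into the chamber (away from the robot), y along the hinge, z up. The chamber stands at a varying place and yaw.
- front (a joint): Angle of the chamber's tip-down front (white frame, clear window, 270 mm wide, 140 mm tall from the hinge, 10 mm thick, inner face in line with the hinge axis): 0 shut and upright, growing as its top comes down towards the robot; it stops and rests fully open at 0.70 rad. Away from the catch it moves with 1 to 6 N at the handle and may stay part-way.
- catch_point (a point): Top middle of the front, where a spring roller catch on the chamber holds its tongue. Some 8 to 14 N of pull at the handle frees it; in shutting, a like push is needed between about 0.15 and 0.07 rad, then it snaps to 0. Short of that it is not caught. The point moves with the front.
- handle (a point): Middle of the round steel handle bar on the front: 11 mm thick, 130 mm long, stems 60 mm either side of the middle. When shut it lies 56 mm towards the robot from the hinge axis and 134 mm above it; 46 mm from the front's outer face to its centre. The point turns with the front: x normal to it, pointing inward, y along the bar, z along the front to its free edge.
- pocket_row (a point): On the front's inner face at hinge height, middle. Two pockets sit there, 80 mm to either side: floor 6 mm along the front from the hinge axis, inner wall and side walls reaching 45 and 40 mm, 52 mm wide, 30 mm from face to inner wall. A module leaves along the front's own up direction (z, from hinge to free edge). Axes as the handle's.
- finished_mid (a point): Centre (half-way up) of the yellow-capped module: aluminium block 26 mm thick (x), 46 mm wide (y), 125 mm tall (z), top 25 mm yellow, about 0.16 kg. Starts standing in either pocket; its upper 85 mm stick out, and it lies back on the front's inner face when the front is open.
- running_mid (a point): Centre of the blue-capped module, otherwise the same, in the other pocket. It must stay there.
- tray_floor (a point): Centre of the inner floor, 4 mm above the bench, of the flat black tray with a red rim: 130 by 120 mm (x, y) outside, walls 4 mm thick, rim 14 mm above the bench. Stands fixed to the bench, to the left or the right of the chamber, nearer the robot.
- parts_box: Grey divided box of small parts, 130 by 110 by 35 mm, fixed, origin under its centre; stands on the side opposite the tray. Bystander.
- mug: Blue mug, 76 mm across, 90 mm tall. Bystander, origin under its centre.
- flux: White bottle, 40 mm across, 90 mm tall. Bystander, origin under its centre.
- driver: Yellow-handled screwdriver lying on the bench. Bystander.
- spool: Steel-grey spool, 60 mm across, 42 mm tall. Bystander, origin under its centre.
- yellow_box: Yellow box, 110 by 80 by 50 mm. Bystander, origin under its centre.
- jar: Amber jar, 60 mm across, 70 mm tall. Bystander, origin under its centre.
- magnet_dish: Flat steel dish, 80 mm across, 14 mm tall. Bystander, origin under its centre.
Not all that is in view belongs to the job. Of the things that look like the part that bears tray_floor, the larger one is meant.

How it is judged (in metres and radians):
On the way, in this order (a step that is already met when the one before it is completed fails the run):
1. the front is pulled fully down (value of joint front above 0.63 rad), for 0.2 s.
2. the yellow-capped module stands released in the tray (horizontal distance between finished_mid and tray_floor below 0.06 m and z of finished_mid in the frame of tray_floor below 0.068 m and angle between finished_mid's own z axis and vertical below 0.12 rad and contact force between the fingers and finished below 0.05 N), for 0.2 s.
3. the front is pushed up and caught (value of joint front below 0.025 rad), for 0.2 s.
At the end, for the whole second after the job is handed in: Front caught shut (under 0.025 rad); yellow-capped module at rest, upright (within 0.12 rad), flat on the tray floor (centre under 68 mm above it, within 50 mm in tray x and 45 mm in y of the middle); blue-capped module within 20 mm of its start (value of joint front below 0.025 rad and x of finished_mid in the frame of tray_floor between -0.05 and 0.05 m and y of finished_mid in the frame of tray_floor between -0.045 and 0.045 m and z of finished_mid in the frame of tray_floor below 0.068 m and angle between finished_mid's own z axis and vertical below 0.12 rad and distance of running_mid from where it was at the start of the episode below 0.02 m and linear speed of finished below 0.02 m/s); the robot touches nothing.
It fails at once if a bystander is moved more than 20 mm (distance of any of mug, flux, driver, spool, yellow_box, jar, magnet_dish from where it was at the start of the episode above 0.02 m).
It also fails if it takes over 64 s, if anything falls off the work surface, if the arm or the gripper's body presses on something with over 40 N, if the wrist force passes 120 N, or if a joint passes its speed limit or range.

## Working session

There is one attempt and no reset: what is moved stays moved. The work goes in short steps, Python scripts to look and compute and a shell command to move; the robot and the scene stay as the last step left them, time stands still between calls to the robot, and variables do not carry over. Pictures are saved under pics/ and viewed, at most 10 in all, crops included, and the job is handed in when it is done.

```bash
mkdir -p pics; ls
cat > h.py <<'E'
import numpy as np, cv2
from station import arm
def K(name):
    c=arm.get_calibration(name); f=200/np.tan(np.radians(c['vfov'])/2); return f,c['cx'],c['cy'],np.array(c['extrinsics'])
def cloud(name,d,k=None):
    f,cx,cy,T=k or K(name); v,u=np.mgrid[0:400,0:640]
    P=np.stack([(u-cx)/f*d,-(v-cy)/f*d,-d],-1); return P@T[:3,:3].T+T[:3,3]
def ray(name,u,v,z):
    f,cx,cy,T=K(name); r=T[:3,:3]@np.array([(u-cx)/f,-(v-cy)/f,-1]); o=T[:3,3]; return o+r*(z-o[2])/r[2]
def snap(name,fn):
    k=K(name); p,d=arm.capture(name); cv2.imwrite('pics/'+fn+'.png',p[:,:,::-1]); np.save('pics/'+fn+'.npy',d); return p,d,k
E
python3 - <<'E'
from h import *
s=arm.observe(); print(s['eef_pos'],s['ee_rot'],arm.grip_point_offset)
ims=[]
for n in('scene','top'):
    p,d,k=snap(n,n+'0'); ims.append(p); print(n,k,(d>0).mean())
cv2.imwrite('pics/both.png',cv2.resize(np.vstack(ims),(480,600))[:,:,::-1])
E
```

```text
pics
[ 0.27816766 -0.58680222  0.1963464 ] [-1.79899600e+02  6.54026075e-03  2.53630979e+01] 0.0187
scene (np.float64(449.22825244305477), 321.9738092003885, 209.08481188029612, array([[-0.36897654, -0.74299042,  0.55840984,  1.46743554],
       [ 0.92930936, -0.2848945 ,  0.23498775,  0.41889847],
       [-0.01550575,  0.60564045,  0.79558734,  1.40384314],
       [ 0.        ,  0.        ,  0.        ,  1.        ]])) 0.995984375
top (np.float64(458.8448504686902), 325.0816806436491, 199.3003134068632, array([[-0.01681949,  0.99504456, -0.09799711,  0.46604962],
       [-0.99972558, -0.0183346 , -0.01458075,  0.01241222],
       [-0.01630524,  0.09772498,  0.99507988,  1.35635305],
       [ 0.        ,  0.        ,  0.        ,  1.        ]])) 0.995890625
```

View pics/scene0.png

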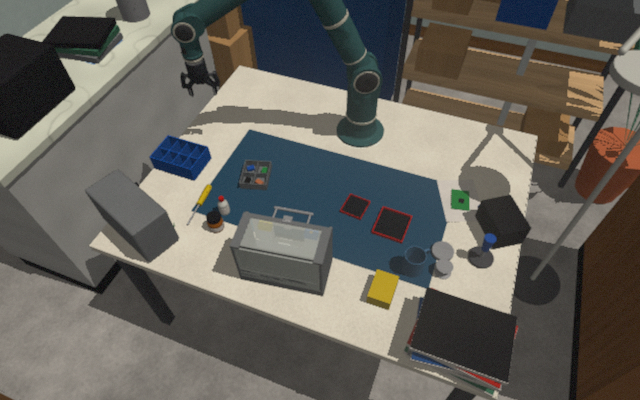

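View pics/top0.png

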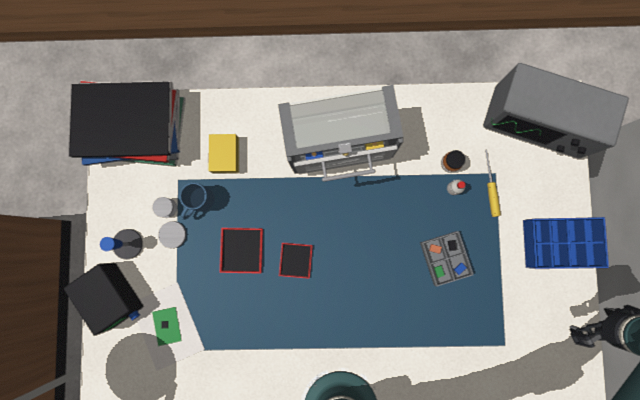

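The scene and top views show the chamber at top (340,130). Its handle bar is near (348,172), the blue cap near (313,155) and the yellow cap near (375,147). There are two red-rimmed trays: the larger at (242,250) and a smaller one at (296,260). The larger fits the description. I'll measure both and check them in a crop.

Run:
```python
from h import *
p=cv2.imread('pics/top0.png'); d=np.load('pics/top0.npy'); X=cloud('top',d)
hsv=cv2.cvtColor(p,cv2.COLOR_BGR2HSV); H,S,V=hsv[...,0],hsv[...,1],hsv[...,2]
red=(((H<8)|(H>172))&(S>120)&(V>60)).astype(np.uint8)
for c in cv2.findContours(red,cv2.RETR_EXTERNAL,cv2.CHAIN_APPROX_NONE)[0]:
    if cv2.contourArea(c)>400:
        W=np.array([ray('top',u,v,.014)[:2] for u,v in c[:,0]]); print('red',cv2.boundingRect(c),cv2.minAreaRect((W*1000).astype(np.float32)))
x0,y0,x1,y1=270,80,415,190
sub=np.zeros_like(red); sub[y0:y1,x0:x1]=1
for n,lo,hi in(('yellow',20,35),('blue',105,130)):
    m=(H>=lo)&(H<=hi)&(S>130)&(V>80)&(sub>0)&(np.arange(400)[:,None]<165)
    q=X[m]; v,u=np.nonzero(m); print(n,m.sum(),u.mean(),v.mean(),np.median(q,0).round(3),q.min(0).round(3),q.max(0).round(3))
# handle/front/roof points
for zlo,zhi in((.165,.2),(.208,.235)):
    m=(X[...,2]>zlo)&(X[...,2]<zhi)&(sub>0); q=X[m]
    print(zlo,m.sum(),cv2.minAreaRect((q[:,:2]*1000).astype(np.float32)))
m=(X[...,2]>.165)&(X[...,2]<.2)&(sub>0); v,u=np.nonzero(m)
for a in zip(u[::6],v[::6],X[m][::6].round(3).tolist()): print(a) if a[1]>150 else 0
c=np.hstack([cv2.resize(p[85:190,270:415],None,fx=3.8,fy=3.8,interpolation=2), cv2.resize(p[220:290,210:325],None,fx=2,fy=399/70)[:399]])
cv2.imwrite('pics/crop1.png',c)
```

```text
red (279, 243, 34, 35) ((422.5755310058594, 121.01632690429688), (88.84573364257812, 96.4441909790039), 84.33570098876953)
red (220, 228, 43, 45) ((454.43402099609375, 279.9827575683594), (122.43867492675781, 127.67987060546875), 89.0030288696289)
yellow 88 374.125 145.27272727272728 [ 0.722 -0.1    0.176] [ 0.711 -0.124  0.166] [ 0.731 -0.079  0.181]
blue 67 313.95522388059703 155.37313432835822 [0.698 0.054 0.175] [0.691 0.036 0.17 ] [0.708 0.078 0.181]
0.165 1121 ((741.0963745117188, -18.55126953125), (207.3128662109375, 298.1000061035156), 8.268167495727539)
0.208 6222 ((771.90283203125, -14.028228759765625), (154.64105224609375, 300.7117614746094), 8.675544738769531)
(np.int64(361), np.int64(151), [0.706, -0.066, 0.182])
(np.int64(367), np.int64(151), [0.705, -0.081, 0.183])
(np.int64(373), np.int64(151), [0.705, -0.097, 0.182])
(np.int64(379), np.int64(151), [0.704, -0.112, 0.185])
(np.int64(385), np.int64(151), [0.705, -0.128, 0.182])
(np.int64(391), np.int64(151), [0.708, -0.146, 0.165])
(np.int64(320), np.int64(152), [0.708, 0.041, 0.172])
(np.int64(357), np.int64(152), [0.7
[... 6792 characters left out ...]
p.int64(351), np.int64(176), [0.641, -0.038, 0.183])
(np.int64(326), np.int64(177), [0.639, 0.026, 0.183])
(np.int64(332), np.int64(177), [0.639, 0.011, 0.182])
(np.int64(338), np.int64(177), [0.639, -0.005, 0.184])
(np.int64(344), np.int64(177), [0.639, -0.02, 0.18])
(np.int64(323), np.int64(178), [0.637, 0.034, 0.181])
(np.int64(329), np.int64(178), [0.637, 0.019, 0.183])
(np.int64(335), np.int64(178), [0.636, 0.003, 0.186])
(np.int64(341), np.int64(178), [0.636, -0.012, 0.184])
(np.int64(325), np.int64(179), [0.634, 0.029, 0.182])
(np.int64(332), np.int64(179), [0.634, 0.011, 0.182])
(np.int64(323), np.int64(180), [0.632, 0.034, 0.18])
(np.int64(329), np.int64(180), [0.632, 0.019, 0.182])
```

View pics/crop1.png

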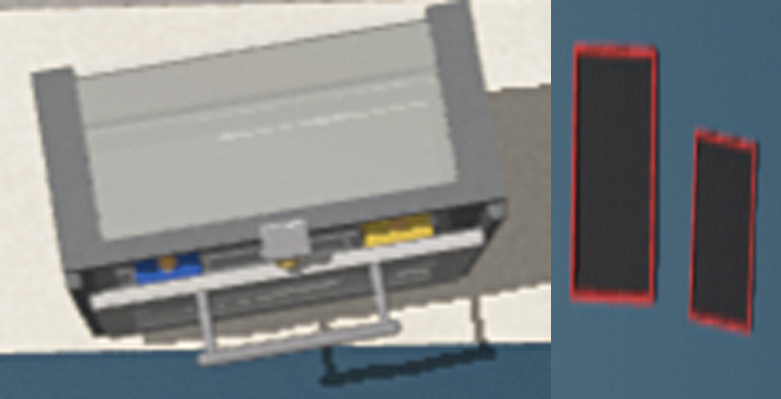

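The crop confirms the larger tray: 122×128 mm on the outer rim, centre (0.454, 0.280), against about 90×96 mm for the other. The yellow module is in the right-hand pocket and the catch is at crop (287,240). Next I'll fit the handle in the chamber frame and work out the moves.

```bash
cat >> h.py <<'E'
from scipy.spatial.transform import Rotation as Ro
def delta(pos,R):
    s=arm.observe(); R0=Ro.from_euler('xyz',s['ee_rot'],degrees=True); Rt=R if isinstance(R,Ro) else Ro.from_euler('xyz',R,degrees=True)
    print('d mm',(R0.inv().apply(np.array(pos)-s['eef_pos'])*1000).round(1),'turn',np.degrees((R0.inv()*Rt).as_rotvec()).round(2),'t',round(s['clock'],2))
E
python3 - <<'E'
from h import *
d=np.load('pics/top0.npy'); X=cloud('top',d); a=np.radians(8.65); ex=np.array([np.cos(a),np.sin(a)]); ey=np.array([-ex[1],ex[0]])
S=np.zeros((400,640),bool); S[80:190,270:415]=1
m=S&(X[...,2]>.165)&(X[...,2]<.2); q=X[m]; c=np.array([.7719,-.0140]); L=np.c_[(q[:,:2]-c)@ex,(q[:,:2]-c)@ey,q[:,2]]
b=L[(L[:,0]<-.11)]; print(np.histogram(b[:,0],np.arange(-.16,-.1,.004)))
b=b[b[:,0]<b[:,0].min()+.013]; print('bar x',b[:,0].min(),b[:,0].max(),'y',b[:,1].min(),b[:,1].max(),'z',b[:,2].max(),len(b)); pf=np.polyfit(b[:,1],b[:,0],1); print('skew deg',np.degrees(np.arctan(pf[0])))
mid=[(b[:,0].min()+b[:,0].max())/2,(b[:,1].min()+b[:,1].max())/2]; h=c+mid[0]*ex+mid[1]*ey; print('handle',h,'hinge',h+.056*ex,'roofcentre->bar',mid)
R=Ro.from_euler('xyz',[180,0,98.65],degrees=True)
delta([*(h),.30],R); delta([*h,.16],R)
E
```

```text
(array([ 0,  0,  0,  0,  0,  0, 65, 82, 71, 17, 10,  9,  5,  0]), array([-0.16 , -0.156, -0.152, -0.148, -0.144, -0.14 , -0.136, -0.132,
       -0.128, -0.124, -0.12 , -0.116, -0.112, -0.108, -0.104]))
bar x -0.13471296907673672 -0.12228524064126385 y -0.06822367688854822 0.07077390994585364 z 0.1887483551843503 229
skew deg 0.05218931433464993
handle [ 0.64467073 -0.03206541] hinge [ 0.70003376 -0.02364312] roofcentre->bar [np.float64(-0.1284991048590003), np.float64(0.0012751165286527116)]
d mm [ 568.8 -344.4 -103.1] turn [-8.000e-02 -5.000e-02 -7.328e+01] t 0.1
d mm [ 568.8 -344.2   36.9] turn [-8.000e-02 -5.000e-02 -7.328e+01] t 0.1
```

```bash
python3 -m creep '[{"z":-50},{"x":40,"y":-25,"z":-100},{"x":80,"y":-50,"z":-100},{"x":120,"y":-75,"z":-100},{"x":160,"y":-100,"z":-100,"hand":0.45}]'
python3 -m creep '[{"x":42,"y":-25,"az":-7},{"x":84,"y":-50,"az":-14},{"x":126,"y":-75,"az":-21},{"x":168,"y":-100,"az":-28},{"x":205,"y":-122,"az":-35,"hand":0.45}]'
python3 - <<'E'
from h import *
delta([.645,-.032,.30],[180,0,98.65]); s=arm.observe(); print(s['eef_pos'],s['ee_rot'],s['q'],s['gripper_width'])
E
```

```text
d mm [ 569.1 -344.4 -103.1] turn [-8.000e-02 -5.000e-02 -7.328e+01] t 0.1
[ 0.27820129 -0.58683761  0.19640312] [-1.79907818e+02  6.78685355e-03  2.53675091e+01] [62.1668619  26.83299384 -0.66614073 91.87666994  0.34463662 61.38474552
 -3.22559795] 0.08549648488173142schema error: expected keys x, y, z, ax, ay, az, hand
schema error: expected keys x, y, z, ax, ay, az, hand
```

```bash
python3 -m creep '[{"x":0,"y":0,"z":-50,"ax":0,"ay":0,"az":0,"hand":0.45},{"x":40,"y":-25,"z":-100,"ax":0,"ay":0,"az":0,"hand":0.45},{"x":80,"y":-50,"z":-100,"ax":0,"ay":0,"az":0,"hand":0.45},{"x":120,"y":-75,"z":-100,"ax":0,"ay":0,"az":0,"hand":0.45},{"x":160,"y":-100,"z":-100,"ax":0,"ay":0,"az":0,"hand":0.45}]'
python3 -m creep '[{"x":42,"y":-25,"z":0,"ax":0,"ay":0,"az":-7,"hand":0.45},{"x":84,"y":-50,"z":0,"ax":0,"ay":0,"az":-14,"hand":0.45},{"x":126,"y":-75,"z":0,"ax":0,"ay":0,"az":-21,"hand":0.45},{"x":168,"y":-100,"z":0,"ax":0,"ay":0,"az":-28,"hand":0.45},{"x":205,"y":-122,"z":0,"ax":0,"ay":0,"az":-35,"hand":0.45}]'
python3 - <<'E'
from h import *
delta([.645,-.032,.30],[180,0,98.65]); s=arm.observe(); print(s['eef_pos'],s['ee_rot'],s['q'],s['gripper_width'])
E
```

```text
clock: 0.6
eef_pos: [0.3779, -0.4317, 0.2978]
ee_rot: [179.9, -0.0, 25.3]
force: [0.4, -0.1, 0.8]
gripper_width: 0.0384
gripper_force: 0.0
clock: 1.1
eef_pos: [0.511, -0.2325, 0.2971]
ee_rot: [-180.0, -0.0, 60.7]
force: [1.5, -0.1, -0.3]
gripper_width: 0.0385
gripper_force: 0.0
d mm [240.4  18.9  -2.9] turn [-1.000e-02 -2.000e-02 -3.792e+01] t 1.1
[ 0.51099094 -0.23250642  0.29707693] [-1.79978887e+02 -1.62398322e-02  6.07305555e+01] [ 35.79977191  14.52473579 -17.8040855   96.69710871   4.67396679
  69.52672731 -12.37843822] 0.03853295442797486
```

```bash
python3 -m creep '[{"x":45,"y":4,"z":0,"ax":0,"ay":0,"az":-7.5,"hand":0.45},{"x":92,"y":8,"z":0,"ax":0,"ay":0,"az":-15,"hand":0.45},{"x":140,"y":12,"z":0,"ax":0,"ay":0,"az":-23,"hand":0.45},{"x":188,"y":15,"z":0,"ax":0,"ay":0,"az":-31,"hand":0.45},{"x":236,"y":18.5,"z":-3,"ax":0,"ay":0,"az":-37.9,"hand":0.45}]'
python3 -m creep '[{"x":0,"y":0,"z":0,"ax":0,"ay":0,"az":0,"hand":0.45},{"x":0,"y":0,"z":0,"ax":0,"ay":0,"az":0,"hand":0.45},{"x":0,"y":0,"z":0,"ax":0,"ay":0,"az":0,"hand":0.45},{"x":0,"y":0,"z":0,"ax":0,"ay":0,"az":0,"hand":0.45},{"x":0,"y":0,"z":0,"ax":0,"ay":0,"az":0,"hand":0.45}]'
python3 - <<'E'
from h import *
delta([.645,-.032,.16],[180,0,98.65]); p,d,k=snap('wrist','w1')
cv2.imwrite('pics/w1.png',p[:,:,::-1]); print(k)
E
```

```text
clock: 1.6
eef_pos: [0.6432, -0.0377, 0.2995]
ee_rot: [-179.9, -0.0, 98.6]
force: [0.2, -0.7, 0.3]
gripper_width: 0.0385
gripper_force: 0.0
clock: 2.1
eef_pos: [0.6425, -0.0408, 0.3004]
ee_rot: [-180.0, 0.0, 98.1]
force: [0.0, 0.7, 0.9]
gripper_width: 0.0384
gripper_force: 0.0
d mm [  8.4   3.7 140.4] turn [-0.    0.04 -0.53] t 2.1
(np.float64(309.70691628693146), 315.15869600685346, 196.95780675914813, array([[ 9.90026602e-01, -1.34102373e-01, -4.31726797e-02,
         6.30386084e-01],
       [ 1.40877639e-01,  9.40407555e-01,  3.09494946e-01,
         3.90343844e-02],
       [-9.04092393e-04, -3.12490295e-01,  9.49920522e-01,
         4.76500814e-01],
       [ 0.00000000e+00,  0.00000000e+00,  0.00000000e+00,
         1.00000000e+00]]))
```

View pics/w1.png

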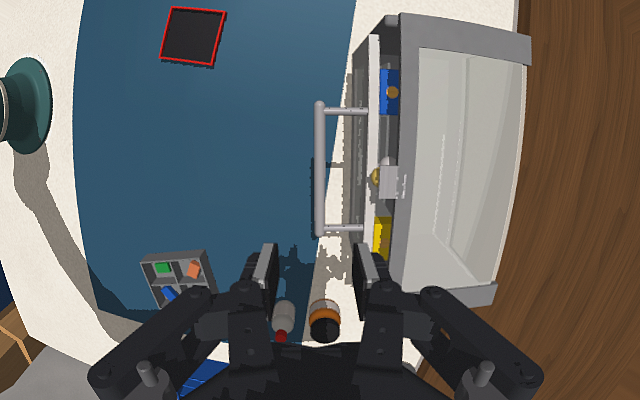

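The wrist view shows the bar from (319,104) to (320,233), with the fingers at (265,270) and (365,270) straddling its line. I'll check the bar by fisheye rays at z=0.179.

```bash
cat >> h.py <<'E'
def fray(u,v,z,k):
    f,cx,cy,T=k; a,b=u-cx,v-cy; r=np.hypot(a,b); t=r/f; n=np.array([a/r*np.sin(t),-b/r*np.sin(t),-np.cos(t)]); w=T[:3,:3]@n; o=T[:3,3]; return o+w*(z-o[2])/w[2]
E
python3 - <<'E'
from h import *
k=K('wrist')
for p in((319.5,102),(320,235),(319.5,168.5)): print(fray(*p,.179,k))
E
```

```text
[0.63471395 0.03659574 0.179     ]
[ 0.65508634 -0.0988734   0.179     ]
[ 0.64407439 -0.02779038  0.179     ]
```

Both views agree on the handle at (0.645, -0.032), so I'll descend and grip.

```bash
python3 -m creep '[{"x":8,"y":3.5,"z":30,"ax":0,"ay":0,"az":-0.5,"hand":0.45},{"x":8,"y":3.5,"z":70,"ax":0,"ay":0,"az":-0.5,"hand":0.45},{"x":8,"y":3.5,"z":110,"ax":0,"ay":0,"az":-0.5,"hand":0.45},{"x":8,"y":3.5,"z":140,"ax":0,"ay":0,"az":-0.5,"hand":0.45},{"x":8,"y":3.5,"z":140,"ax":0,"ay":0,"az":-0.5,"hand":0.45}]'
python3 -m creep '[{"x":0,"y":0,"z":0,"ax":0,"ay":0,"az":0,"hand":0.3},{"x":0,"y":0,"z":0,"ax":0,"ay":0,"az":0,"hand":0},{"x":0,"y":0,"z":0,"ax":0,"ay":0,"az":0,"hand":0},{"x":0,"y":0,"z":0,"ax":0,"ay":0,"az":0,"hand":0},{"x":0,"y":0,"z":0,"ax":0,"ay":0,"az":0,"hand":0}]'
python3 - <<'E'
from h import *
a=np.radians(8.6); ex=np.array([np.cos(a),np.sin(a),0]); hg=np.array([.7003,-.0232,.045])
for th,ti in((.15,0),(.3,10),(.45,15),(.6,20),(.72,25)):
    c,s=np.cos(th),np.sin(th); h=hg+ex*(-.056*c-.134*s)+np.array([0,0,.134*c-.056*s])
    # tail toward robot by ti: tool z = -(up rotated)
    t=np.radians(ti); R=Ro.from_rotvec(-t*np.array([-ex[1],ex[0],0]))*Ro.from_euler('xyz',[180,0,98.6],degrees=True)
    print(th,h.round(3)); delta(h+R.apply([0,0,.0187]),R)
E
```

```text
clock: 2.65
eef_pos: [0.6418, -0.0317, 0.1557]
ee_rot: [-179.5, -0.1, 98.7]
force: [-1.2, 0.8, 0.3]
gripper_width: 0.0387
gripper_force: 0.0
clock: 3.15
eef_pos: [0.6456, -0.0308, 0.1612]
ee_rot: [179.9, 0.0, 98.8]
force: [-0.0, 0.4, -0.0]
gripper_width: 0.0002
gripper_force: 0.0
0.15 [ 0.626 -0.034  0.169]
d mm [ -0.6 -20.2  10.8] turn [0.08 0.03 0.16] t 3.15
0.3 [ 0.608 -0.037  0.156]
d mm [ -0.6 -34.7  23.1] turn [-9.92  0.02  0.17] t 3.15
0.45 [ 0.593 -0.039  0.141]
d mm [ -0.5 -48.8  37.9] turn [-1.492e+01  1.000e-02  1.700e-01] t 3.15
0.6 [ 0.58  -0.041  0.124]
d mm [ -0.5 -60.4  54.7] turn [-19.92   0.     0.17] t 3.15
0.72 [ 0.571 -0.043  0.109]
d mm [ -0.5 -67.5  69.2] turn [-2.492e+01 -1.000e-02  1.700e-01] t 3.15
```

Run:
```python
from h import *
p,d,k=snap('wrist','w2'); q,_,_=snap('scene','s2')
cv2.imwrite('pics/c2.png',np.hstack([p,cv2.resize(q[180:300,220:350],(433,400),interpolation=cv2.INTER_CUBIC)])[:,:,::-1][:,240:1040])
```

```text
(no output)
```

View pics/c2.png

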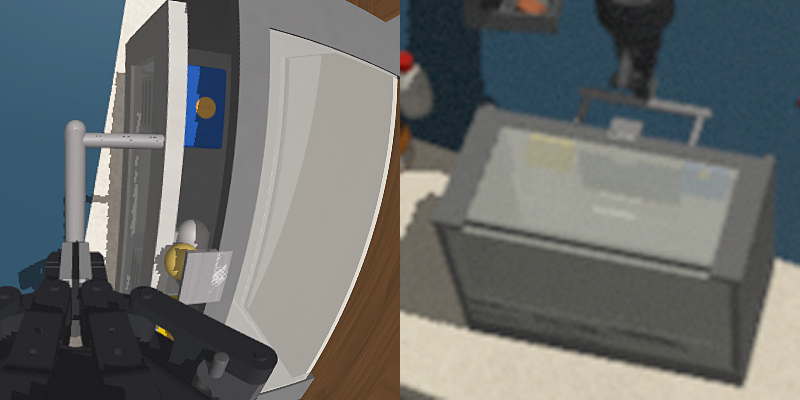

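The bar, near (75,260), runs between the two finger pads, yet the width reads near 0. I'll test with a small pull.

```bash
python3 -m creep '[{"x":0,"y":-2,"z":0,"ax":0,"ay":0,"az":0,"hand":0},{"x":0,"y":-4,"z":1,"ax":0,"ay":0,"az":0,"hand":0},{"x":0,"y":-6,"z":2,"ax":0,"ay":0,"az":0,"hand":0},{"x":0,"y":-8,"z":3,"ax":0,"ay":0,"az":0,"hand":0},{"x":0,"y":-10,"z":4,"ax":0,"ay":0,"az":0,"hand":0}]'
```

```text
clock: 3.75
eef_pos: [0.635, -0.0323, 0.1561]
ee_rot: [-180.0, 0.0, 98.8]
force: [-0.5, -0.6, -0.8]
gripper_width: -0.0001
gripper_force: 0.0
```

Run:
```python
from h import *
k=K('wrist'); p,d,k=snap('wrist','w3')
cv2.imwrite('pics/c3.png',cv2.resize(p[150:400,230:410],None,fx=3.2,fy=2.4,interpolation=cv2.INTER_CUBIC)[:,:,::-1])
f,cx,cy,T=k
def P(u,v):
    a,b=u-cx,v-cy; r=np.hypot(a,b); t=r/f; n=np.array([a/r*np.tan(t),-b/r*np.tan(t),-1])*d[v,u]; return (T[:3,:3]@n+T[:3,3]).round(3)
for v in range(150,340,15): print(v,[P(u,v).tolist() for u in (305,315,325)])
print(arm.observe()['gripper_width'])
```

```text
150 [[0.619, -0.009, 0.002], [0.63, -0.008, 0.0], [0.631, 0.023, 0.18]]
165 [[0.622, -0.026, 0.001], [0.632, -0.024, 0.002], [0.632, 0.015, 0.18]]
180 [[0.624, -0.042, 0.001], [0.635, -0.041, 0.001], [0.646, -0.039, 0.001]]
195 [[0.627, -0.06, 0.001], [0.638, -0.059, -0.002], [0.649, -0.057, -0.0]]
210 [[0.629, -0.077, 0.001], [0.64, -0.076, 0.001], [0.636, -0.009, 0.178]]
225 [[0.632, -0.096, 0.001], [0.643, -0.094, 0.001], [0.637, -0.017, 0.18]]
240 [[0.635, -0.115, 0.001], [0.646, -0.113, 0.001], [0.639, -0.025, 0.181]]
255 [[0.628, -0.022, 0.207], [0.632, -0.021, 0.207], [0.637, -0.02, 0.207]]
270 [[0.628, -0.022, 0.22], [0.632, -0.022, 0.219], [0.637, -0.02, 0.221]]
285 [[0.629, -0.021, 0.233], [0.633, -0.024, 0.228], [0.636, -0.02, 0.233]]
300 [[0.629, -0.02, 0.243], [0.634, -0.032, 0.226], [0.636, -0.02, 0.242]]
315 [[0.629, -0.022, 0.25], [0.635, -0.04, 0.227], [0.636, -0.02, 0.25]]
330 [[0.631, -0.039, 0.239], [0.668, -0.256, 0.0], [0.639, -0.038, 0.239]]
0.00020535293974138078
```

View pics/c3.png

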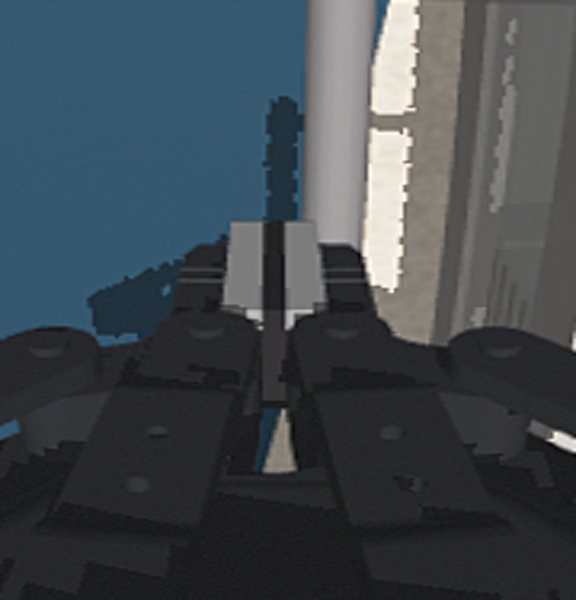

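Run:
```python
from h import *
d=np.load('pics/w3.npy'); k=K('wrist'); f,cx,cy,T=k; s=arm.observe()
R0=Ro.from_euler('xyz',s['ee_rot'],degrees=True)
print(s['eef_pos'],'cam in tool',R0.inv().apply(T[:3,3]-s['eef_pos']).round(4))
def P(u,v):
    a,b=u-cx,v-cy; r=np.hypot(a,b); t=r/f; n=np.array([a/r*np.tan(t),-b/r*np.tan(t),-1])*d[v,u]; return T[:3,:3]@n+T[:3,3]
for v in range(236,262,2): print(v,[R0.inv().apply(P(u,v)-s['eef_pos']).round(4).tolist() for u in (305,325)])
```

```text
[ 0.6346677  -0.03242053  0.15587292] cam in tool [ 0.0806 -0.0007 -0.1762]
236 [[-0.0764, -0.0131, 0.1545], [0.009, 0.0044, -0.0253]]
238 [[-0.0791, -0.0131, 0.1547], [0.0074, 0.0044, -0.0244]]
240 [[-0.0821, -0.0132, 0.1555], [0.0062, 0.0045, -0.0246]]
242 [[-0.0849, -0.0132, 0.1558], [0.0053, 0.0045, -0.0252]]
244 [[0.012, -0.0058, -0.0408], [0.0117, 0.0039, -0.0402]]
246 [[0.0118, -0.0058, -0.0426], [0.0115, 0.0039, -0.0419]]
248 [[0.011, -0.0058, -0.0431], [0.0116, 0.0038, -0.0442]]
250 [[0.0112, -0.0057, -0.0456], [0.0116, 0.0038, -0.0463]]
252 [[0.0119, -0.0056, -0.0488], [0.0119, 0.0037, -0.0489]]
254 [[0.0117, -0.0056, -0.0504], [0.0109, 0.0037, -0.049]]
256 [[0.0117, -0.0055, -0.0524], [0.0117, 0.0036, -0.0523]]
258 [[0.0118, -0.0054, -0.0544], [0.0118, 0.0035, -0.0545]]
260 [[0.0112, -0.0054, -0.0552], [0.0117, 0.0035, -0.056]]
```

The wrist depth puts the real fingertips about 40 mm behind the reported TCP, some 15 mm above the bar, so the fingers closed on air. I'll open, re-centre, go 35 mm lower and grip, checking the width.

```bash
python3 -m creep '[{"x":0,"y":5,"z":-4,"ax":0,"ay":0,"az":0,"hand":0.45},{"x":0,"y":10,"z":-4,"ax":0,"ay":0,"az":0,"hand":0.45},{"x":0,"y":10,"z":-4,"ax":0,"ay":0,"az":0,"hand":0.45},{"x":0,"y":10,"z":0,"ax":0,"ay":0,"az":0,"hand":0.45},{"x":0,"y":10,"z":5,"ax":0,"ay":0,"az":0,"hand":0.45}]'
python3 -m creep '[{"x":0,"y":0,"z":6,"ax":0,"ay":0,"az":0,"hand":0.45},{"x":0,"y":0,"z":12,"ax":0,"ay":0,"az":0,"hand":0.45},{"x":0,"y":0,"z":18,"ax":0,"ay":0,"az":0,"hand":0.45},{"x":0,"y":0,"z":24,"ax":0,"ay":0,"az":0,"hand":0.45},{"x":0,"y":0,"z":30,"ax":0,"ay":0,"az":0,"hand":0.45}]'
python3 -m creep '[{"x":0,"y":0,"z":0,"ax":0,"ay":0,"az":0,"hand":0.3},{"x":0,"y":0,"z":0,"ax":0,"ay":0,"az":0,"hand":0},{"x":0,"y":0,"z":0,"ax":0,"ay":0,"az":0,"hand":0},{"x":0,"y":0,"z":0,"ax":0,"ay":0,"az":0,"hand":0},{"x":0,"y":0,"z":0,"ax":0,"ay":0,"az":0,"hand":0}]'
```

```text
clock: 4.3
eef_pos: [0.6452, -0.0307, 0.1509]
ee_rot: [-180.0, 0.0, 98.8]
force: [-0.3, -0.1, -0.3]
gripper_width: 0.0381
gripper_force: 0.0
clock: 4.8
eef_pos: [0.6454, -0.0308, 0.1213]
ee_rot: [180.0, 0.0, 98.8]
force: [-11.9, -1.6, 28.9]
gripper_width: 0.0381
gripper_force: 14.2
clock: 5.3
eef_pos: [0.6453, -0.0307, 0.1211]
ee_rot: [180.0, -0.0, 98.8]
force: [0.5, -0.4, -1.0]
gripper_width: 0.0093
gripper_force: 58.3
```

Gripped (58 N). Now I'll work out the pull-down waypoints with the effective grasp offset of 58 mm.

```bash
cat >> h.py <<'E'
A=np.radians(8.6); EX=np.array([np.cos(A),np.sin(A),0]); EY=np.array([-EX[1],EX[0],0]); HG=np.array([.7003,-.0232,.045]); G=.058
def dp(x,y,z,th): # point in front frame -> world
    c,s=np.cos(th),np.sin(th); return HG+EX*(x*c-z*s)+EY*y+np.array([0,0,z*c+x*s])
def tilt(ti,yaw): return Ro.from_rotvec(-np.radians(ti)*EY)*Ro.from_euler('xyz',[180,0,yaw],degrees=True)
E
python3 - <<'E'
from h import *
for th,ti in((.07,0),(.15,3),(.25,7),(.35,12),(.45,16),(.55,20),(.65,24),(.72,27)):
    R=tilt(ti,98.7); print(th); delta(dp(-.056,0,.134,th)+R.apply([0,0,G]),R)
E
```

```text
0.07
d mm [-0.8 -9.7  4.3] turn [ 0.   -0.    0.06] t 5.3
0.15
d mm [ -0.8 -16.8   9.9] turn [-3.   -0.01  0.06] t 5.3
0.25
d mm [ -0.7 -24.8  17.7] turn [-7.   -0.02  0.06] t 5.3
0.35
d mm [ -0.7 -31.   26.2] turn [-12.    -0.03   0.06] t 5.3
0.45
d mm [ -0.7 -37.2  35.5] turn [-16.    -0.04   0.06] t 5.3
0.55
d mm [ -0.7 -42.4  45.6] turn [-20.    -0.05   0.06] t 5.3
0.65
d mm [ -0.7 -46.5  56.3] turn [-24.    -0.06   0.06] t 5.3
0.72
d mm [ -0.7 -48.6  64. ] turn [-27.    -0.07   0.06] t 5.3
```

```bash
python3 -m creep '[{"x":0,"y":-5,"z":2,"ax":0,"ay":0,"az":0,"hand":0},{"x":0,"y":-10,"z":4,"ax":0,"ay":0,"az":0,"hand":0},{"x":0,"y":-17,"z":10,"ax":-3,"ay":0,"az":0,"hand":0},{"x":0,"y":-25,"z":18,"ax":-7,"ay":0,"az":0,"hand":0},{"x":0,"y":-31,"z":26,"ax":-12,"ay":0,"az":0,"hand":0}]'
python3 - <<'E'
from h import *
for th,ti in((.35,12),(.45,16),(.55,20),(.65,24),(.72,27)):
    R=tilt(ti,98.7); print(th); delta(dp(-.056,0,.134,th)+R.apply([0,0,G]),R)
E
```

```text
clock: 5.8
eef_pos: [0.6175, -0.0347, 0.0974]
ee_rot: [167.4, 0.0, 98.8]
force: [9.1, -0.1, -9.8]
gripper_width: 0.0089
gripper_force: 58.2
0.35
d mm [-1.  -3.4  1.8] turn [ 0.57 -0.02  0.1 ] t 5.8
0.45
d mm [ -0.9 -11.5   9.6] turn [-3.43 -0.03  0.1 ] t 5.8
0.55
d mm [ -0.9 -18.8  18.3] turn [-7.43 -0.04  0.1 ] t 5.8
0.65
d mm [ -0.9 -25.2  27.8] turn [-11.43  -0.05   0.09] t 5.8
0.72
d mm [ -0.9 -28.8  34.8] turn [-14.43  -0.06   0.09] t 5.8
```

```bash
python3 -m creep '[{"x":0,"y":-8,"z":8,"ax":-4,"ay":0,"az":0,"hand":0},{"x":0,"y":-15,"z":16,"ax":-8,"ay":0,"az":0,"hand":0},{"x":0,"y":-22,"z":26,"ax":-12,"ay":0,"az":0,"hand":0},{"x":0,"y":-25,"z":32,"ax":-15,"ay":0,"az":0,"hand":0},{"x":0,"y":-26,"z":34,"ax":-15,"ay":0,"az":0,"hand":0}]'
python3 -m creep '[{"x":0,"y":0,"z":0,"ax":0,"ay":0,"az":0,"hand":0},{"x":0,"y":0,"z":0,"ax":0,"ay":0,"az":0,"hand":0},{"x":0,"y":0,"z":0,"ax":0,"ay":0,"az":0,"hand":0},{"x":0,"y":0,"z":0,"ax":0,"ay":0,"az":0,"hand":0},{"x":0,"y":0,"z":0,"ax":0,"ay":0,"az":0,"hand":0}]'
python3 - <<'E'
from h import *
s=arm.observe(); R=Ro.from_euler('xyz',s['ee_rot'],degrees=True); g=s['eef_pos']-R.apply([0,0,G])
v=g-HG; x,z=v@EX,v[2]; print('grasp local',x,v@EY,z,'th',np.arctan2(-x,z)-np.arctan2(.056,.134),np.hypot(x,z),np.hypot(.056,.134))
E
```

```text
clock: 6.3
eef_pos: [0.5972, -0.0381, 0.0601]
ee_rot: [154.4, 0.4, 98.8]
force: [-15.3, 4.0, 34.8]
gripper_width: 0.0092
gripper_force: 66.3
clock: 6.8
eef_pos: [0.5971, -0.0381, 0.0603]
ee_rot: [154.4, 0.4, 98.8]
force: [-4.4, 6.4, 11.1]
gripper_width: 0.0088
gripper_force: 63.6
grasp local -0.1293089677577158 0.0009506292243546087 0.06761821966436604 th 0.6931310091483529 0.14592132391513052 0.1452308507170567
```

The front is fully open, at about 0.69–0.70 rad against its stop. I'll release, back off and plan the module grasp.

```bash
python3 -m creep '[{"x":0,"y":0,"z":0,"ax":0,"ay":0,"az":0,"hand":0.3},{"x":0,"y":0,"z":0,"ax":0,"ay":0,"az":0,"hand":0.35},{"x":0,"y":0,"z":-10,"ax":0,"ay":0,"az":0,"hand":0.35},{"x":0,"y":0,"z":-40,"ax":0,"ay":0,"az":0,"hand":0.35},{"x":0,"y":0,"z":-80,"ax":0,"ay":0,"az":0,"hand":0.35}]'
python3 -m creep '[{"x":0,"y":-20,"z":-40,"ax":0,"ay":0,"az":0,"hand":0.7},{"x":0,"y":-40,"z":-80,"ax":0,"ay":0,"az":0,"hand":0.7},{"x":0,"y":-50,"z":-120,"ax":0,"ay":0,"az":0,"hand":0.7},{"x":0,"y":-60,"z":-150,"ax":0,"ay":0,"az":0,"hand":0.7},{"x":0,"y":-60,"z":-150,"ax":0,"ay":0,"az":0,"hand":0.7}]'
python3 - <<'E'
from h import *
s=arm.observe(); print(s['q'].round(1)); th=.70
p,d,k=snap('wrist','w4'); t,dt,kt=snap('top','t4')
X=cloud('top',dt); hsv=cv2.cvtColor(t,cv2.COLOR_RGB2HSV); H,S,V=hsv[...,0],hsv[...,1],hsv[...,2]
for n,lo,hi in(('yellow',20,35),('blue',105,125)):
    m=(H>=lo)&(H<=hi)&(S>120)&(V>90); m[:100]=0; m[190:]=0; m[:,:285]=0; m[:,410:]=0
    q=X[m]-HG; L=np.c_[q@EX,q@EY,q[:,2]]; print(n,m.sum(),np.median(L,0).round(3),np.percentile(L,3,0).round(3),np.percentile(L,97,0).round(3))
print('expected cap top mid',[( x*np.cos(th)-z*np.sin(th),z*np.cos(th)+x*np.sin(th)) for x,z in((.013,.131),(.026,.131),(.026,.106),(0,.131))])
for ya in(8.6,188.6):
    R=tilt(40.1,ya)
    for zz in(.112,.192): delta(dp(.016,-.08,zz,th)+R.apply([0,0,G]),R)
cv2.imwrite('pics/c4.png',np.hstack([p[:,100:540],cv2.resize(t[90:190,270:415],(360,248),interpolation=cv2.INTER_CUBIC)[:400] if 0 else np.vstack([cv2.resize(t[90:190,270:415],(360,248),interpolation=cv2.INTER_CUBIC),np.zeros((152,360,3),np.uint8)])])[:,:,::-1])
E
```

```text
clock: 7.3
eef_pos: [0.5603, -0.0462, 0.1297]
ee_rot: [154.9, 0.4, 98.6]
force: [0.9, -0.9, 0.3]
gripper_width: 0.03
gripper_force: 0.0
clock: 7.8
eef_pos: [0.458, -0.0741, 0.1985]
ee_rot: [158.3, 1.1, 97.4]
force: [-1.0, 0.1, -0.6]
gripper_width: 0.0597
gripper_force: 0.0
[ 81.2   2.2 -70.5 129.5  -7.7  29.   24.7]
yellow 198 [-0.068 -0.08   0.108] [-0.082 -0.101  0.099] [-0.052 -0.059  0.119]
blue 141 [-0.065  0.077  0.11 ] [-0.079  0.059  0.1  ] [-0.052  0.1    0.118]
expected cap top mid [(np.float64(-0.07444956859343917), np.float64(0.10856915646835798)), (np.float64(-0.06450662015874081), np.float64(0.11694398640244796)), (np.float64(-0.04840117797779855), np.float64(0.09782293172033574)), (np.float64(-0.08439251702813752), np.float64(0.10019432653426799))]
d mm [-56.6 171.8 180.1] turn [-12.91  16.01  88.76] t 7.9
d mm [-59.4 146.5 104.3] turn [-12.91  16.01  88.76] t 7.9
d mm [-56.6 171.8 180.1] turn [-16.04 -12.94 -89.53] t 7.9
d mm [-59.4 146.5 104.3] turn [-16.04 -12.94 -89.53] t 7.9
```

View pics/c4.png

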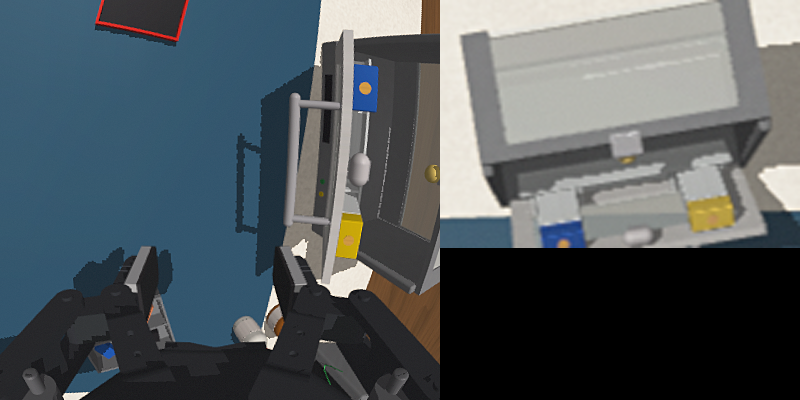

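The wrist and top views show the front open and both modules lying back in their pockets. The yellow cap is at wrist (348,235) and measures (-68,-80,+108) mm from the hinge, which matches the geometry. Now I'll move to the hover pose on the module's axis.

```bash
python3 -m creep '[{"x":-10,"y":25,"z":0,"ax":-1.2,"ay":1.4,"az":8,"hand":0.8},{"x":-20,"y":55,"z":10,"ax":-2.4,"ay":2.9,"az":16,"hand":0.8},{"x":-35,"y":85,"z":30,"ax":-3.5,"ay":4.3,"az":24,"hand":0.8},{"x":-45,"y":115,"z":60,"ax":-4.7,"ay":5.8,"az":32,"hand":0.8},{"x":-55,"y":135,"z":80,"ax":-5.8,"ay":7.2,"az":40,"hand":0.8}]'
python3 - <<'E'
from h import *
s=arm.observe(); print(s['q'].round(1))
R=tilt(40.1,8.6); delta(dp(.016,-.08,.192,.70)+R.apply([0,0,G]),R)
E
```

```text
clock: 8.4
eef_pos: [0.6226, -0.1074, 0.1726]
ee_rot: [158.7, -21.2, 62.4]
force: [-0.7, -0.3, 0.2]
gripper_width: 0.0684
gripper_force: 0.0
[ 53.   23.4 -46.1 116.3   8.4  20.4 -25.5]
d mm [-3.2 10.8 19.9] turn [-7.53  8.54 48.45] t 8.4
```

```bash
python3 -m creep '[{"x":-1,"y":2,"z":0,"ax":-1.2,"ay":1.4,"az":8.1,"hand":0.8},{"x":-2,"y":4,"z":5,"ax":-2.5,"ay":2.8,"az":16.2,"hand":0.8},{"x":-3,"y":7,"z":10,"ax":-3.8,"ay":4.3,"az":24.3,"hand":0.8},{"x":-3,"y":9,"z":15,"ax":-5,"ay":5.7,"az":32.4,"hand":0.8},{"x":-3,"y":11,"z":20,"ax":-6.3,"ay":7.1,"az":40.5,"hand":0.8}]'
python3 -m creep '[{"x":0,"y":0,"z":0,"ax":-0.6,"ay":0.7,"az":4,"hand":0.8},{"x":0,"y":0,"z":0,"ax":-1.2,"ay":1.4,"az":8,"hand":0.8},{"x":0,"y":0,"z":0,"ax":-1.2,"ay":1.4,"az":8,"hand":0.8},{"x":0,"y":0,"z":0,"ax":-1.2,"ay":1.4,"az":8,"hand":0.8},{"x":0,"y":0,"z":0,"ax":-1.2,"ay":1.4,"az":8,"hand":0.8}]'
python3 - <<'E'
from h import *
s=arm.observe(); print(s['q'].round(1))
R=tilt(40.1,8.6); delta(dp(.016,-.08,.192,.70)+R.apply([0,0,G]),R)
R=tilt(40.1,8.6); delta(dp(.016,-.08,.112,.70)+R.apply([0,0,G]),R)
E
```

```text
clock: 8.9
eef_pos: [0.63, -0.1092, 0.1576]
ee_rot: [172.1, -35.8, 26.3]
force: [-0.4, 0.9, 0.8]
gripper_width: 0.0686
gripper_force: 0.0
clock: 9.4
eef_pos: [0.631, -0.1093, 0.1594]
ee_rot: [176.3, -38.0, 17.2]
force: [0.8, 0.5, -0.8]
gripper_width: 0.0685
gripper_force: 0.0
[ 39.8  20.  -28.1 123.1 -58.    8.5  -2.6]
d mm [4.  5.9 5.6] turn [-1.69  1.87  6.71] t 9.4
d mm [ 6.5  8.4 85.5] turn [-1.69  1.87  6.71] t 9.4
```

The wrist joint q6 is at its limit. A tilt of 32° is easier and still grips the sides squarely, so I'll use that.

Run:
```python
from h import *
for zz in(.192,.112):
    R=tilt(32,8.6); delta(dp(.018,-.08,zz,.70)+R.apply([0,0,G]),R)
```

```text
d mm [-2.1  5.2  5.3] turn [-1.22 -6.22  6.81] t 9.4
d mm [ 0.4  7.7 85.2] turn [-1.22 -6.22  6.81] t 9.4
```

```bash
python3 -m creep '[{"x":-1,"y":2,"z":2,"ax":-0.6,"ay":-3,"az":3.4,"hand":0.8},{"x":-2,"y":5,"z":5,"ax":-1.2,"ay":-6.2,"az":6.8,"hand":0.8},{"x":-2,"y":5,"z":5,"ax":-1.2,"ay":-6.2,"az":6.8,"hand":0.8},{"x":-2,"y":5,"z":5,"ax":-1.2,"ay":-6.2,"az":6.8,"hand":0.8},{"x":-2,"y":5,"z":5,"ax":-1.2,"ay":-6.2,"az":6.8,"hand":0.8}]'
python3 - <<'E'
from h import *
s=arm.observe(); print(s['q'].round(1))
for zz in(.192,.112):
    R=tilt(32,8.6); delta(dp(.018,-.08,zz,.70)+R.apply([0,0,G]),R)
E
```

```text
clock: 9.9
eef_pos: [0.6338, -0.1142, 0.155]
ee_rot: [180.0, -32.1, 8.6]
force: [-0.3, 0.4, 0.1]
gripper_width: 0.0685
gripper_force: 0.0
[ 15.3  17.7  -2.2 120.5 -43.4  15.8 -28.7]
d mm [-0.3 -0.   0.7] turn [ 0.02 -0.08  0.01] t 9.9
d mm [10.9 -0.1 80. ] turn [ 0.02 -0.08  0.01] t 9.9
```

```bash
python3 -m creep '[{"x":3,"y":0,"z":20,"ax":0,"ay":0,"az":0,"hand":0.8},{"x":6,"y":0,"z":40,"ax":0,"ay":0,"az":0,"hand":0.8},{"x":8,"y":0,"z":60,"ax":0,"ay":0,"az":0,"hand":0.8},{"x":10,"y":0,"z":72,"ax":0,"ay":0,"az":0,"hand":0.8},{"x":11,"y":0,"z":80,"ax":0,"ay":0,"az":0,"hand":0.8}]'
python3 -m creep '[{"x":0,"y":0,"z":0,"ax":0,"ay":0,"az":0,"hand":0.7},{"x":0,"y":0,"z":0,"ax":0,"ay":0,"az":0,"hand":0.5},{"x":0,"y":0,"z":0,"ax":0,"ay":0,"az":0,"hand":0.3},{"x":0,"y":0,"z":0,"ax":0,"ay":0,"az":0,"hand":0.3},{"x":0,"y":0,"z":0,"ax":0,"ay":0,"az":0,"hand":0.3}]'
python3 - <<'E'
from h import *
s=arm.observe(); print(s['q'].round(1))
R=tilt(32,8.6)
for zz in(.112,.18): delta(dp(.018,-.08,zz,.70)+R.apply([0,0,G]),R)
R=Ro.from_euler('xyz',s['ee_rot'],degrees=True); g=s['eef_pos']-R.apply([0,0,G])
v=g-HG; x,z=v@EX,v[2]; c,q=np.cos(.7),np.sin(.7); print('front frame grasp',x*c+z*q,v@EY,-x*q+z*c)
E
```

```text
clock: 10.4
eef_pos: [0.685, -0.1079, 0.0926]
ee_rot: [-179.9, -32.1, 8.3]
force: [-0.7, 0.4, 0.5]
gripper_width: 0.0684
gripper_force: 0.0
clock: 10.9
eef_pos: [0.6851, -0.1075, 0.0945]
ee_rot: [180.0, -32.2, 8.4]
force: [-1.8, -1.4, 1.4]
gripper_width: 0.0456
gripper_force: 61.2
[ 17.   27.6  -6.9 115.9 -50.2   9.6 -22.1]
d mm [-0.8 -1.1  1.2] turn [ 0.09 -0.17 -0.14] t 10.9
d mm [-10.2  -1.  -66.2] turn [ 0.09 -0.17 -0.14] t 10.9
front frame grasp 0.018750590310005838 -0.08103173736990595 0.11310693045865527
```

The grip on the module is good (45.6 mm, 61 N). I'll lift it out along the front's up direction.

```bash
python3 -m creep '[{"x":-1.5,"y":0,"z":-10,"ax":0,"ay":0,"az":0,"hand":0.3},{"x":-4,"y":0,"z":-27,"ax":0,"ay":0,"az":0,"hand":0.3},{"x":-6.5,"y":0,"z":-45,"ax":0,"ay":0,"az":0,"hand":0.3},{"x":-9.5,"y":0,"z":-67,"ax":0,"ay":0,"az":0,"hand":0.3},{"x":-12,"y":0,"z":-85,"ax":0,"ay":0,"az":0,"hand":0.3}]'
python3 - <<'E'
from h import *
s=arm.observe(); print(s['q'].round(1)); R0=Ro.from_euler('xyz',s['ee_rot'],degrees=True)
print('up 100 in tool',R0.inv().apply([0,0,100]), 'back 100', R0.inv().apply([-100,0,0]),'left',R0.inv().apply([0,100,0]))
E
```

```text
clock: 11.4
eef_pos: [0.6294, -0.1156, 0.1608]
ee_rot: [-180.0, -32.2, 8.4]
force: [0.4, -0.4, -1.4]
gripper_width: 0.0454
gripper_force: 61.8
[ 13.2  16.7   0.6 121.  -44.9  16.7 -27.4]
up 100 in tool [ 5.32288338e+01 -3.15208915e-02 -8.46563067e+01] back 100 [-83.74306117 -14.66853935 -52.6491563 ] left [ 12.40124817 -98.91831458   7.834289  ]
```

```bash
python3 -m creep '[{"x":10,"y":0,"z":-30,"ax":0,"ay":-4,"az":0,"hand":0.3},{"x":15,"y":0,"z":-60,"ax":0,"ay":-10,"az":0,"hand":0.3},{"x":0,"y":-4,"z":-80,"ax":0,"ay":-18,"az":0,"hand":0.3},{"x":-15,"y":-8,"z":-92,"ax":0,"ay":-26,"az":0,"hand":0.3},{"x":-30,"y":-12,"z":-98,"ax":0,"ay":-34,"az":0,"hand":0.3}]'
python3 -m creep '[{"x":0,"y":0,"z":0,"ax":0,"ay":-6,"az":0,"hand":0.3},{"x":0,"y":0,"z":0,"ax":0,"ay":-6,"az":0,"hand":0.3},{"x":0,"y":0,"z":0,"ax":0,"ay":-6,"az":0,"hand":0.3},{"x":0,"y":0,"z":0,"ax":0,"ay":-6,"az":0,"hand":0.3},{"x":0,"y":0,"z":0,"ax":0,"ay":-6,"az":0,"hand":0.3}]'
python3 - <<'E'
from h import *
s=arm.observe(); print(s['q'].round(1))
R=tilt(-8.1,8.4); g=np.array([.454,.280,.004+.107+.12]); 
delta(s['eef_pos'],R)
for z in(.231,.111): delta(np.array([.454,.280,z])+R.apply([0,0,G]),R)
E
```

```text
clock: 11.9
eef_pos: [0.5517, -0.1153, 0.2299]
ee_rot: [179.9, 1.9, 8.4]
force: [-0.0, 0.1, -1.6]
gripper_width: 0.0453
gripper_force: 62.3
clock: 12.4
eef_pos: [0.5512, -0.1157, 0.2272]
ee_rot: [-180.0, 7.8, 8.4]
force: [-0.2, -0.5, -1.4]
gripper_width: 0.0453
gripper_force: 62.3
[-10.6  21.8  23.1  97.8  -6.1  69.6 -67.5]
d mm [0. 0. 0.] turn [-0.07 -0.33 -0.05] t 12.4
d mm [ -39.1 -405.6   59.7] turn [-0.07 -0.33 -0.05] t 12.4
d mm [ -22.9 -405.5  178.6] turn [-0.07 -0.33 -0.05] t 12.4
```

```bash
python3 -m creep '[{"x":-10,"y":-25,"z":0,"ax":0,"ay":0,"az":0,"hand":0.3},{"x":-20,"y":-65,"z":0,"ax":0,"ay":0,"az":0,"hand":0.3},{"x":-26,"y":-108,"z":0,"ax":0,"ay":0,"az":0,"hand":0.3},{"x":-32,"y":-152,"z":0,"ax":0,"ay":0,"az":0,"hand":0.3},{"x":-39,"y":-196,"z":0,"ax":0,"ay":0,"az":0,"hand":0.3}]'
python3 -m creep '[{"x":0,"y":-44,"z":0,"ax":0,"ay":0,"az":0,"hand":0.3},{"x":0,"y":-88,"z":10,"ax":0,"ay":0,"az":0,"hand":0.3},{"x":0,"y":-132,"z":25,"ax":0,"ay":0,"az":0,"hand":0.3},{"x":0,"y":-172,"z":45,"ax":0,"ay":0,"az":0,"hand":0.3},{"x":0,"y":-209,"z":60,"ax":0,"ay":0,"az":0,"hand":0.3}]'
python3 -m creep '[{"x":0,"y":0,"z":0,"ax":0,"ay":0,"az":0,"hand":0.3},{"x":0,"y":0,"z":0,"ax":0,"ay":0,"az":0,"hand":0.3},{"x":0,"y":0,"z":0,"ax":0,"ay":0,"az":0,"hand":0.3},{"x":0,"y":0,"z":0,"ax":0,"ay":0,"az":0,"hand":0.3},{"x":0,"y":0,"z":0,"ax":0,"ay":0,"az":0,"hand":0.3}]'
python3 - <<'E'
from h import *
s=arm.observe(); print(s['q'].round(1))
R=tilt(-8.1,8.4)
delta(np.array([.454,.280,.111])+R.apply([0,0,G]),R)
q,d,k=snap('scene','s5'); t,dt,_=snap('top','t5')
X=cloud('scene',d); 
u0,v0=392,190
cv2.imwrite('pics/c5.png',np.hstack([cv2.resize(q[100:260,310:470],(480,480),interpolation=cv2.INTER_CUBIC),cv2.resize(t[200:300,200:265],(312,480),interpolation=cv2.INTER_CUBIC)])[:,:,::-1])
E
```

```text
clock: 12.9
eef_pos: [0.4841, 0.0741, 0.2327]
ee_rot: [-179.9, 7.7, 8.4]
force: [1.7, -0.0, -1.3]
gripper_width: 0.045
gripper_force: 62.4
clock: 13.4
eef_pos: [0.4453, 0.2799, 0.1724]
ee_rot: [-179.9, 7.8, 8.4]
force: [0.3, 0.2, -0.9]
gripper_width: 0.0452
gripper_force: 62.4
clock: 13.9
eef_pos: [0.447, 0.2776, 0.1733]
ee_rot: [-180.0, 7.8, 8.3]
force: [-0.1, 1.0, -1.5]
gripper_width: 0.0451
gripper_force: 62.3
[ -41.4   20.7   10.2  105.4   -7.6   61.5 -109.3]
d mm [ 15.3  -1.2 118.7] turn [-0.08 -0.31 -0.08] t 13.9
```

View pics/c5.png

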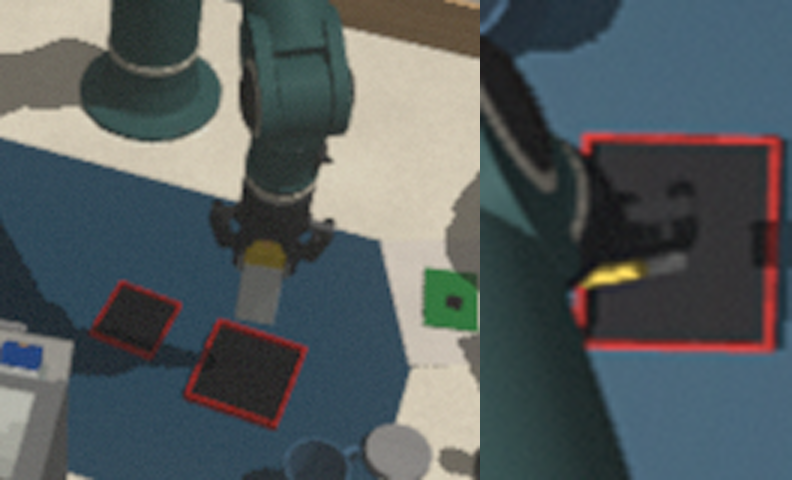

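The scene view shows the module held above the large tray, with its cap at crop (263,255) and body at (260,295). I'll check its lean and bottom height from depth.

Run:
```python
from h import *
q=cv2.imread('pics/s5.png'); d=np.load('pics/s5.npy'); X=cloud('scene',d)
m=(abs(X[...,0]-.46)<.06)&(abs(X[...,1]-.28)<.05)&(X[...,2]>.105)&(X[...,2]<.232); m[:,:380]=0
m&=(np.indices((400,640))[0]>183); P=X[m]; v,u=np.nonzero(m); print(len(P),u.min(),u.max(),v.min(),v.max(),P.min(0).round(3),P.max(0).round(3))
P=P[(P[:,2]>.13)]
for _ in range(3):
    c=P.mean(0); w=np.linalg.svd(P-c)[2][2]; r=(P-c)@w; P=P[abs(r)<2*r.std()+1e-4]
w*=np.sign(w[0]); print('normal',w.round(3),'elev deg',np.degrees(np.arcsin(w[2])),'c',c.round(3),'rms',r.std(),len(P),'yaw',np.degrees(np.arctan2(w[1],w[0])))
for z in np.arange(.10,.24,.01):
    k=m&(abs(X[...,2]-z)<.005); print(round(z,2),k.sum(),np.median(X[k],0).round(3) if k.any() else '')
```

```text
303 387 407 185 208 [0.455 0.241 0.118] [0.479 0.311 0.232]
normal [0.99  0.142 0.013] elev deg 0.7733545289457272 c [0.466 0.277 0.186] rms 0.00212117738730879 267 yaw 8.168784242269949
0.1 0 
0.11 0 
0.12 7 [0.464 0.278 0.121]
0.13 22 [0.467 0.28  0.13 ]
0.14 26 [0.467 0.276 0.139]
0.15 24 [0.467 0.277 0.15 ]
0.16 23 [0.467 0.277 0.161]
0.17 24 [0.466 0.273 0.17 ]
0.18 25 [0.466 0.281 0.18 ]
0.19 23 [0.466 0.273 0.19 ]
0.2 34 [0.466 0.278 0.2  ]
0.21 21 [0.465 0.276 0.21 ]
0.22 45 [0.467 0.277 0.219]
0.23 29 [0.464 0.274 0.229]
```

The module is upright within 1°, centred at (0.453, 0.277), with its bottom about 0.122 up. Lowering it now.

```bash
python3 -m creep '[{"x":4,"y":0,"z":30,"ax":0,"ay":-0.3,"az":0,"hand":0.3},{"x":8,"y":0,"z":60,"ax":0,"ay":-0.3,"az":0,"hand":0.3},{"x":12,"y":0,"z":88,"ax":0,"ay":-0.3,"az":0,"hand":0.3},{"x":14,"y":0,"z":104,"ax":0,"ay":-0.3,"az":0,"hand":0.3},{"x":15,"y":0,"z":111,"ax":0,"ay":-0.3,"az":0,"hand":0.3}]'
python3 -m creep '[{"x":0,"y":0,"z":1.5,"ax":0,"ay":0,"az":0,"hand":0.3},{"x":0,"y":0,"z":3,"ax":0,"ay":0,"az":0,"hand":0.3},{"x":0,"y":0,"z":4,"ax":0,"ay":0,"az":0,"hand":0.3},{"x":1,"y":0,"z":5,"ax":0,"ay":0,"az":0,"hand":0.3},{"x":1,"y":0,"z":5,"ax":0,"ay":0,"az":0,"hand":0.3}]'
```

```text
clock: 14.5
eef_pos: [0.4451, 0.2778, 0.059]
ee_rot: [179.9, 8.3, 8.4]
force: [0.1, 0.3, -0.5]
gripper_width: 0.0454
gripper_force: 62.4
clock: 15.0
eef_pos: [0.4466, 0.2789, 0.056]
ee_rot: [-180.0, 8.1, 8.4]
force: [-0.6, -0.0, -1.6]
gripper_width: 0.0456
gripper_force: 62.4
```

```bash
python3 -m creep '[{"x":0,"y":0,"z":1,"ax":0,"ay":0,"az":0,"hand":0.3},{"x":0,"y":0,"z":2,"ax":0,"ay":0,"az":0,"hand":0.3},{"x":0,"y":0,"z":2,"ax":0,"ay":0,"az":0,"hand":0.3},{"x":0,"y":0,"z":3,"ax":0,"ay":0,"az":0,"hand":0.3},{"x":0,"y":0,"z":3,"ax":0,"ay":0,"az":0,"hand":0.3}]'
```

```text
clock: 15.5
eef_pos: [0.4463, 0.2788, 0.0538]
ee_rot: [-180.0, 8.1, 8.4]
force: [-0.9, -1.0, 9.4]
gripper_width: 0.0454
gripper_force: 63.8
```

Contact at 9 N, so it is standing on the tray floor. I'll open and rise straight up.

```bash
python3 -m creep '[{"x":0,"y":0,"z":0,"ax":0,"ay":0,"az":0,"hand":0.6},{"x":0,"y":0,"z":0,"ax":0,"ay":0,"az":0,"hand":0.8},{"x":0,"y":0,"z":0,"ax":0,"ay":0,"az":0,"hand":0.8},{"x":0,"y":0,"z":0,"ax":0,"ay":0,"az":0,"hand":0.8},{"x":0,"y":0,"z":-5,"ax":0,"ay":0,"az":0,"hand":0.8}]'
python3 -m creep '[{"x":-2,"y":0,"z":-20,"ax":0,"ay":0,"az":0,"hand":0.8},{"x":-7,"y":0,"z":-50,"ax":0,"ay":0,"az":0,"hand":0.8},{"x":-13,"y":0,"z":-95,"ax":0,"ay":0,"az":0,"hand":0.8},{"x":-19,"y":0,"z":-140,"ax":0,"ay":0,"az":0,"hand":0.8},{"x":-26,"y":0,"z":-185,"ax":0,"ay":0,"az":0,"hand":0.8}]'
python3 - <<'E'
from h import *
s=arm.observe(); print(s['q'].round(1))
q,d,k=snap('scene','s6'); X=cloud('scene',d)
m=(abs(X[...,0]-.46)<.05)&(abs(X[...,1]-.28)<.04)&(X[...,2]>.03)&(X[...,2]<.14); P=X[m]
h=cv2.cvtColor(q,cv2.COLOR_RGB2HSV); y=m&(h[...,0]>18)&(h[...,0]<36)&(h[...,1]>110); print('cap',y.sum(),np.median(X[y],0).round(3),X[y][:,2].max())
F=P[(P[:,2]<.1)]
for _ in range(3):
    c=F.mean(0); w=np.linalg.svd(F-c)[2][2]; r=(F-c)@w; F=F[abs(r)<2*r.std()+1e-4]
print('n',(w*np.sign(w[0])).round(3),c.round(3),len(F))
th=.70
for ti in (25,):
  R=tilt(ti,98.7); hb=dp(-.056,0,.134,th); delta(hb+R.apply([0,0,G]),R); delta(hb+R.apply([0,0,G-.13]),R); print(hb+R.apply([0,0,G-.13]))
E
```

```text
clock: 16.0
eef_pos: [0.4459, 0.2784, 0.057]
ee_rot: [180.0, 8.2, 8.4]
force: [-0.8, 0.1, -0.8]
gripper_width: 0.0682
gripper_force: 0.0
clock: 16.5
eef_pos: [0.4469, 0.2785, 0.2464]
ee_rot: [-180.0, 8.1, 8.4]
force: [0.5, 1.2, -0.8]
gripper_width: 0.0682
gripper_force: 0.0
[ -42.1   16.6   10.8  100.8   -6.6   70.5 -110.5]
cap 103 [0.46  0.278 0.125] 0.131689075357045
n [0.988 0.157 0.001] [0.466 0.278 0.065] 129
d mm [122.4 338.8 178.8] turn [-25.77  25.2  -87.7 ] t 16.55
d mm [ 52.6 338.2  69.1] turn [-25.77  25.2  -87.7 ] t 16.55
[ 0.54250946 -0.04706357  0.17666682]
```

The module stands upright in the tray: cap top at z≈0.13, centre (0.453, 0.278), face vertical. Back to the handle.

```bash
python3 -m creep '[{"x":5,"y":25,"z":-10,"ax":-2.2,"ay":2.2,"az":-7.5,"hand":0.45},{"x":10,"y":60,"z":-15,"ax":-4.4,"ay":4.4,"az":-15,"hand":0.45},{"x":15,"y":95,"z":-15,"ax":-6.6,"ay":6.5,"az":-22.5,"hand":0.45},{"x":20,"y":130,"z":-10,"ax":-8.8,"ay":8.6,"az":-30,"hand":0.45},{"x":25,"y":165,"z":0,"ax":-11,"ay":10.8,"az":-37.5,"hand":0.45}]'
python3 - <<'E'
from h import *
s=arm.observe(); print(s['q'].round(1))
R=tilt(25,98.7); hb=dp(-.056,0,.134,.70); delta(hb+R.apply([0,0,G-.13]),R)
E
```

```text
clock: 17.05
eef_pos: [0.4967, 0.1184, 0.2415]
ee_rot: [171.2, -0.2, 47.0]
force: [0.4, -0.7, 0.2]
gripper_width: 0.0385
gripper_force: 0.0
[-33.    7.6  11.5 112.8   7.6  56.  -68.7]
d mm [-90.1 134.8  86. ] turn [-15.01  14.81 -49.68] t 17.05
```

```bash
python3 -m creep '[{"x":-15,"y":25,"z":10,"ax":-2.2,"ay":2.2,"az":-7.5,"hand":0.45},{"x":-32,"y":50,"z":20,"ax":-4.4,"ay":4.4,"az":-15,"hand":0.45},{"x":-50,"y":76,"z":35,"ax":-6.6,"ay":6.5,"az":-22.5,"hand":0.45},{"x":-68,"y":102,"z":50,"ax":-8.8,"ay":8.6,"az":-30,"hand":0.45},{"x":-80,"y":120,"z":70,"ax":-11,"ay":10.8,"az":-37.5,"hand":0.45}]'
python3 - <<'E'
from h import *
s=arm.observe(); print(s['q'].round(1))
R=tilt(25,98.7); hb=dp(-.056,0,.134,.70); delta(hb+R.apply([0,0,G-.13]),R)
E
```

```text
clock: 17.55
eef_pos: [0.5324, -0.019, 0.1956]
ee_rot: [160.6, -1.6, 82.3]
force: [0.3, -0.1, -0.1]
gripper_width: 0.0385
gripper_force: 0.0
[-17.7   5.1  15.7 124.8   0.8  30.9 -10.8]
d mm [-26.9   6.9  21.7] turn [ -5.3    4.69 -15.75] t 17.55
```

```bash
python3 -m creep '[{"x":-14,"y":3,"z":10,"ax":-2.6,"ay":2.3,"az":-7.8,"hand":0.4},{"x":-27,"y":7,"z":21,"ax":-5.3,"ay":4.7,"az":-15.7,"hand":0.4},{"x":-27,"y":7,"z":21,"ax":-5.3,"ay":4.7,"az":-15.7,"hand":0.4},{"x":-27,"y":7,"z":21,"ax":-5.3,"ay":4.7,"az":-15.7,"hand":0.4},{"x":-27,"y":7,"z":21,"ax":-5.3,"ay":4.7,"az":-15.7,"hand":0.4}]'
python3 - <<'E'
from h import *
s=arm.observe(); print(s['q'].round(1))
p,d,k=snap('wrist','w7')
R=tilt(25,98.7); hb=dp(-.056,0,.134,.70); delta(hb+R.apply([0,0,G-.13]),R);delta(hb+R.apply([0,0,G]),R)
t,dt,_=snap('top','t7'); X=cloud('top',dt)-HG; L=np.stack([X@EX,X@EY,X[...,2]],-1)
E
```

```text
clock: 18.05
eef_pos: [0.5414, -0.0463, 0.1765]
ee_rot: [155.2, -0.1, 98.4]
force: [0.7, 0.2, -0.9]
gripper_width: 0.0343
gripper_force: 0.0
[ -5.9   6.7  11.6 127.9 -19.   22.4  29.9]
d mm [-1.4  0.4  0.3] turn [-0.19  0.01 -0.31] t 18.1
d mm [ -1.4   0.8 130.3] turn [-0.19  0.01 -0.31] t 18.1
```

View pics/w7.png

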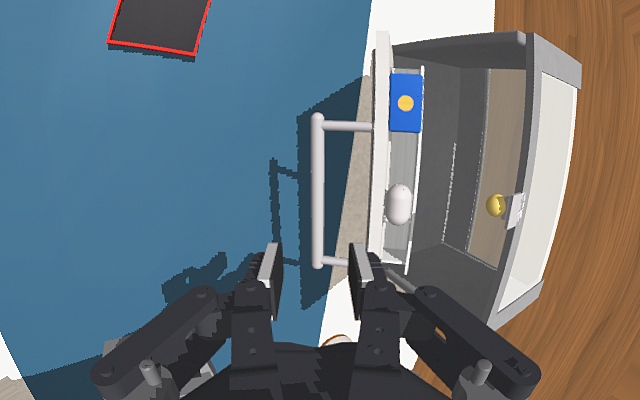

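The bar, at (317,115)–(317,265), lies midway between the fingers, and the blue module is in its pocket at (405,103). I'll descend and grip.

```bash
python3 -m creep '[{"x":-1,"y":0,"z":30,"ax":0,"ay":0,"az":0,"hand":0.4},{"x":-1,"y":0.5,"z":65,"ax":0,"ay":0,"az":0,"hand":0.4},{"x":-1,"y":0.5,"z":90,"ax":0,"ay":0,"az":0,"hand":0.4},{"x":-1,"y":0.5,"z":105,"ax":0,"ay":0,"az":0,"hand":0.4},{"x":-1,"y":0.5,"z":115,"ax":0,"ay":0,"az":0,"hand":0.4}]'
python3 -m creep '[{"x":0,"y":0,"z":3,"ax":0,"ay":0,"az":0,"hand":0.4},{"x":0,"y":0,"z":6,"ax":0,"ay":0,"az":0,"hand":0.4},{"x":0,"y":0,"z":9,"ax":0,"ay":0,"az":0,"hand":0.4},{"x":0,"y":0,"z":11,"ax":0,"ay":0,"az":0,"hand":0.4},{"x":0,"y":0,"z":11,"ax":0,"ay":0,"az":0,"hand":0.4}]'
python3 -m creep '[{"x":0,"y":0,"z":0,"ax":0,"ay":0,"az":0,"hand":0.2},{"x":0,"y":0,"z":0,"ax":0,"ay":0,"az":0,"hand":0},{"x":0,"y":0,"z":0,"ax":0,"ay":0,"az":0,"hand":0},{"x":0,"y":0,"z":0,"ax":0,"ay":0,"az":0,"hand":0},{"x":0,"y":0,"z":0,"ax":0,"ay":0,"az":0,"hand":0}]'
python3 - <<'E'
from h import *
s=arm.observe(); print(s['q'].round(1)); R0=Ro.from_euler('xyz',s['ee_rot'],degrees=True); p0=s['eef_pos']
base=p0-R0.apply([0,0,G])-dp(-.056,0,.134,.69); print('offset',base)
for th,ti in((.69,25),(.6,21.5),(.5,17.5),(.4,13.5),(.3,9.5),(.2,5)):
    R=tilt(ti,98.7); print(th); delta(dp(-.056,0,.134,th)+R.apply([0,0,G]),R)
E
```

```text
clock: 18.65
eef_pos: [0.5906, -0.0379, 0.0715]
ee_rot: [155.2, -0.1, 98.6]
force: [-0.3, 0.4, -0.9]
gripper_width: 0.0343
gripper_force: 0.0
clock: 19.15
eef_pos: [0.5951, -0.0381, 0.0632]
ee_rot: [155.1, -0.0, 98.5]
force: [0.4, 0.1, -0.4]
gripper_width: 0.0344
gripper_force: 0.0
clock: 19.65
eef_pos: [0.595, -0.0381, 0.0632]
ee_rot: [155.1, -0.1, 98.5]
force: [-2.2, -0.4, 5.9]
gripper_width: 0.0088
gripper_force: 58.5
[  1.9  23.7   1.8 125.3 -40.8   8.8  51. ]
offset [-0.00233104  0.00063418  0.00313118]
0.69
d mm [-1.   0.8  3.8] turn [-0.13 -0.02 -0.21] t 19.65
0.6
d mm [-1.   8.  -3.8] turn [ 3.37 -0.02 -0.21] t 19.65
0.5
d mm [ -1.   16.6 -11.3] turn [ 7.37 -0.02 -0.21] t 19.65
0.4
d mm [ -0.9  26.  -17.7] turn [11.37 -0.02 -0.21] t 19.65
0.3
d mm [ -0.9  35.8 -23.1] turn [15.37 -0.02 -0.21] t 19.65
0.2
d mm [ -0.9  45.7 -27.6] turn [19.87 -0.02 -0.21] t 19.65
```

```bash
python3 -m creep '[{"x":0,"y":7,"z":-7.5,"ax":3.5,"ay":0,"az":0,"hand":0},{"x":0,"y":16,"z":-15,"ax":7.5,"ay":0,"az":0,"hand":0},{"x":0,"y":25,"z":-21.5,"ax":11.5,"ay":0,"az":0,"hand":0},{"x":0,"y":35,"z":-27,"ax":15.5,"ay":0,"az":0,"hand":0},{"x":0,"y":45,"z":-31.5,"ax":20,"ay":0,"az":0,"hand":0}]'
python3 - <<'E'
from h import *
for th,ti in((.2,5),(.14,3),(.08,1),(.03,0),(0,0),(-.03,0)):
    R=tilt(ti,98.7); print(th); delta(dp(-.056,0,.134,th)+R.apply([0,0,G-.0038]),R)
E
```

```text
clock: 20.15
eef_pos: [0.6187, -0.0346, 0.1088]
ee_rot: [175.8, -0.0, 98.5]
force: [1.3, 0.2, -13.6]
gripper_width: 0.0088
gripper_force: 59.7
0.2
d mm [-0.9  5.8 -2. ] turn [-0.77 -0.03 -0.22] t 20.15
0.14
d mm [-0.9 11.6 -6.2] turn [ 1.23 -0.03 -0.22] t 20.15
0.08
d mm [-0.9 17.6 -9.9] turn [ 3.23 -0.03 -0.22] t 20.15
0.03
d mm [ -0.9  23.4 -12.6] turn [ 4.23 -0.03 -0.22] t 20.15
0
d mm [ -0.8  27.5 -14.1] turn [ 4.23 -0.03 -0.22] t 20.15
-0.03
d mm [ -0.8  31.7 -15.4] turn [ 4.23 -0.03 -0.22] t 20.15
```

```bash
python3 -m creep '[{"x":0,"y":5,"z":-3.5,"ax":1,"ay":0,"az":0,"hand":0},{"x":0,"y":11,"z":-7,"ax":3,"ay":0,"az":0,"hand":0},{"x":0,"y":17,"z":-10,"ax":4,"ay":0,"az":0,"hand":0},{"x":0,"y":23,"z":-12,"ax":5,"ay":0,"az":0,"hand":0},{"x":0,"y":26,"z":-12.5,"ax":5,"ay":0,"az":0,"hand":0}]'
python3 -m creep '[{"x":0,"y":1,"z":0,"ax":0,"ay":0,"az":0,"hand":0},{"x":0,"y":1,"z":0,"ax":0,"ay":0,"az":0,"hand":0},{"x":0,"y":1,"z":0,"ax":0,"ay":0,"az":0,"hand":0},{"x":0,"y":1,"z":0,"ax":0,"ay":0,"az":0,"hand":0},{"x":0,"y":1,"z":0,"ax":0,"ay":0,"az":0,"hand":0}]'
cat >> h.py <<'E'
def th():
    s=arm.observe(); R=Ro.from_euler('xyz',s['ee_rot'],degrees=True); v=s['eef_pos']-R.apply([0,0,G])-HG; x,z=v@EX,v[2]; print('x,z',x.round(4),z.round(4),'th',(np.arctan2(-x,z)-np.arctan2(.056,.134)).round(4),'r',np.hypot(x,z).round(4))
E
python3 -c "
from h import *
th()"
```

```text
clock: 20.65
eef_pos: [0.6449, -0.0308, 0.1257]
ee_rot: [-179.5, -0.1, 98.5]
force: [-12.6, -0.8, 12.9]
gripper_width: 0.009
gripper_force: 63.2
clock: 21.15
eef_pos: [0.6449, -0.0307, 0.1257]
ee_rot: [-179.5, -0.2, 98.5]
force: [-11.2, 0.5, 14.1]
gripper_width: 0.0088
gripper_force: 63.3
x,z -0.0554 0.1387 th -0.0158 r 0.1493
```

The handle is back at its shut position, x=0.645, against a stop. I'll release, back off and check.

```bash
python3 -m creep '[{"x":0,"y":-0.5,"z":0,"ax":0,"ay":0,"az":0,"hand":0.2},{"x":0,"y":-0.5,"z":0,"ax":0,"ay":0,"az":0,"hand":0.4},{"x":0,"y":-0.5,"z":0,"ax":0,"ay":0,"az":0,"hand":0.4},{"x":0,"y":-0.5,"z":0,"ax":0,"ay":0,"az":0,"hand":0.4},{"x":0,"y":-0.5,"z":-20,"ax":0,"ay":0,"az":0,"hand":0.4}]'
python3 -m creep '[{"x":0,"y":0,"z":-30,"ax":0,"ay":0,"az":0,"hand":0.4},{"x":0,"y":0,"z":-70,"ax":0,"ay":0,"az":0,"hand":0.4},{"x":0,"y":0,"z":-110,"ax":0,"ay":0,"az":0,"hand":0.4},{"x":0,"y":0,"z":-140,"ax":0,"ay":0,"az":0,"hand":0.4},{"x":0,"y":-20,"z":-150,"ax":0,"ay":0,"az":0,"hand":0.4}]'
python3 -m creep '[{"x":0,"y":-30,"z":0,"ax":0,"ay":0,"az":0,"hand":0.4},{"x":0,"y":-80,"z":0,"ax":0,"ay":0,"az":0,"hand":0.4},{"x":0,"y":-120,"z":0,"ax":0,"ay":0,"az":0,"hand":0.4},{"x":0,"y":-150,"z":0,"ax":0,"ay":0,"az":0,"hand":0.4},{"x":0,"y":-150,"z":0,"ax":0,"ay":0,"az":0,"hand":0.4}]'
python3 - <<'E'
from h import *
p,d,k=snap('top','t8'); q,_,_=snap('scene','s8')
o=cv2.imread('pics/top0.png'); o2=cv2.imread('pics/scene0.png')
a=np.hstack([cv2.resize(p[130:190,280:410],(400,185),interpolation=cv2.INTER_CUBIC)[:,:,::-1],cv2.resize(o[130:190,280:410],(400,185),interpolation=cv2.INTER_CUBIC)])
b=cv2.resize(q[:,120:520],(400,400))[:,:,::-1]; b2=cv2.resize(o2[:,120:520],(400,400))
cv2.imwrite('pics/c8.png',np.vstack([a,np.hstack([b,b2])]))
# bar position as at the start
X=cloud('top',d); S=np.zeros((400,640),bool); S[80:190,270:415]=1
m=S&(X[...,2]>.165)&(X[...,2]<.2); v=X[m]-HG; L=np.c_[v@EX,v@EY,v[:,2]]; b=L[(L[:,0]<-.045)&(L[:,0]>-.075)&(abs(L[:,1])<.05)]; print('bar',len(b),np.median(b,0).round(4))
X0=cloud('top',np.load('pics/top0.npy')); m=S&(X0[...,2]>.165)&(X0[...,2]<.2); v=X0[m]-HG; L=np.c_[v@EX,v@EY,v[:,2]]; b=L[(L[:,0]<-.045)&(L[:,0]>-.075)&(abs(L[:,1])<.05)]; print('start',len(b),np.median(b,0).round(4))
E
```

```text
clock: 21.65
eef_pos: [0.6454, -0.0301, 0.1421]
ee_rot: [-179.5, -0.1, 98.5]
force: [-0.4, -0.4, -0.2]
gripper_width: 0.0343
gripper_force: 0.0
clock: 22.15
eef_pos: [0.631, -0.0332, 0.2982]
ee_rot: [179.8, 0.0, 98.6]
force: [-0.7, 0.1, 0.6]
gripper_width: 0.0341
gripper_force: 0.0
clock: 22.65
eef_pos: [0.4767, -0.0565, 0.2956]
ee_rot: [-179.8, -0.2, 98.4]
force: [0.3, -0.5, -0.1]
gripper_width: 0.0344
gripper_force: 0.0
bar 164 [-0.0576 -0.0008  0.1376]
start 164 [-0.0574 -0.0002  0.1379]
```

View pics/c8.png

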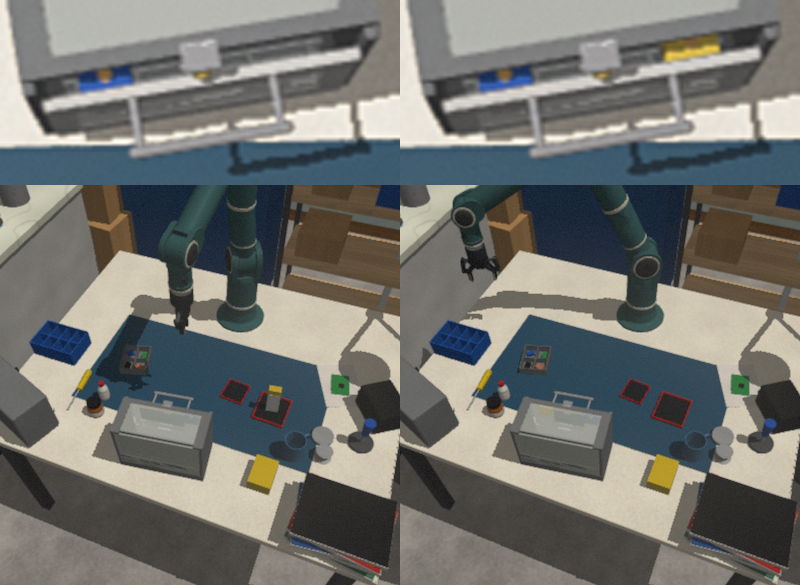

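The before and after views match. The bar is within 0.3 mm of its starting shut position, the blue module is in its pocket at (107,78), and the yellow-capped module stands in the larger tray at (272,400). The bystanders haven't moved and the arm is clear, so I'll hand it in.

```bash
python3 -c "
from station import arm
print(arm.sign_off())"
```

```text
the job is handed in; nothing more can be done
None
```

The job is handed in, no verdict returned: final camera check showed the front shut at its starting position, the yellow-capped module upright in the larger red-rimmed tray, the blue-capped module in its pocket, and nothing else visibly moved.

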